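# Start and close the gear case's filler cap

### The arm

A 7-joint arm with a two-finger parallel gripper is mounted at the origin on a cart in front of the work surface, level with it; the furniture and walls round the work are solid. World frame = base frame: x ahead of the robot, y to its left, z up, the work surface at z = 0. Lengths are in m, angles in rad, forces in N, time in s.
With the tool pointing down it reaches from about 0.4 to 0.85 m from the base axis. Payload 10.4 kg.
Tool frame: the origin (TCP) lies midway between the tips of the shut fingers; the grasp point (between the pads) lies 19 mm behind it; z points along the fingers, y is the line along which they close (so a half turn about z gives the same grasp; the last joint's range is limited). The gripper opens to 87 mm and grips with 3 to 60 N. Pads are 19 mm wide; open, the fingers measure 117 mm over their backs; the gripper's body (75 mm by 190 mm) begins 51 mm behind the grasp point.
Start: joints at [-1.364, 0.332, -0.065, 1.46, 0.022, 1.35, -0.088], TCP at [0.142, 0.609, 0.223] pointing down, gripper open.
Joint ranges: [-2.6, 2.6], [-0.5, 2.12], [-1.47, 1.34], [0.16, 2.42], [-1.27, 4.41], [0.06, 2.06], [-2.6, 2.6]. Speed limits (rad/s): [2.22, 2.22, 2.79, 2.79, 3.14, 3.14, 3.14].

### API

Orientations are given as [roll, pitch, yaw] about the fixed x, y, z axes, in that order (R = Rz(yaw) Ry(pitch) Rx(roll)).
In Python, from station import arm gives the robot as it stands.
- The arm moves only by the tool servo_tool, never from a script. Its argument "moves" is a list of rows, each a list of 5 numbers: the shift along the world's x, y, z in m, then the turn about the world's z in degrees, then the opening in per cent of the stroke, from 0 (shut) to 100 (fully open). A call has 1 to 20 rows; each row is the pose to reach, as a shift and turn from the pose commanded when the call began; what a row does not reach only later rows make up. A row lasts 1/12 s, in which the tool goes at most 41.7 mm and 7.16 degrees, less where a joint would pass 70% of its speed; a pose out of reach is approached as far as the arm can. A call with a gripper value outside its range is refused whole. The fingers move at their own pace and stop on an object; "newtons" is the grip in N (left out, the last holds). Time passes only in rows, so rows that repeat a pose let the fingers close. It gives the time, the measured TCP pose, the force, the opening and the grip force at its end, in the units of the state.
- arm.read_state(): the state, without advancing time (a new reading comes with each control period).
- arm.capture(name): name is "scene" or "side" or "wrist"; returns a dict with "pixels" (400x640x3 uint8, red, green, blue), "range_z" (400x640 float32, m along the optical axis (not along the pixel's ray), 0 where there is no reading), "mtx" (3x3 intrinsics, pixels), "rvec" (rotation vector, rad) and "tvec" (3), from world to camera coordinates, as OpenCV has them. Camera axes: x right, y down, z forward; pixel columns grow to the right and rows downward; lengths in m; the calibration is good to about 2 mm. A picture is of the moment at which its call begins.
- arm.hand_in(): hands the job in; it is judged then, once.
The state is a dict: "time": time; "joints": joint angles; "joint_vel": joint speeds; "joint_torque": joint torques, N m; "tool_pos": TCP position; "ee_rot": TCP orientation; "force": force on the tool from outside, world axes, zero at the start; "wrist_torque": the same for the moment, N m; "gripper_width": finger opening in m; "gripper_force": force on a finger pad.
Only numpy, scipy, OpenCV 4.12 (cv2) and the standard library are available. Lean on these libraries where they do the work, as an engineer would, in place of code of your own. Each camera call takes 0.05 s, during which the arm holds its last target. There are 200 camera calls.

### The job

Put the black filler cap that lies on the bench back on the filler neck of the grey gear case: set it on the neck, turn it back (anticlockwise from above) under light pressure until you feel it drop into the start of its thread, then turn it forward (clockwise) until it is fully home. Be gentle with the thread: never force the cap against a stop, and leave it closed and let go.

Things in the scene. Friction and masses are not known exactly. Their poses are not given: they have to be found in the camera images.
- cap: Loose filler cap: black plastic, 90 g, 60 mm across, 54 mm high, standing rim down. Origin: centre of its open rim (underside); z up, x along its grip bar. Skirt 27 mm high, inside 23 mm deep. Inside the rim four lugs, 90 degrees apart (on cap +-x, +-y), 4.5 mm high, 5 mm wide, leave an opening of 37.6 mm.
- cap_bar (a point): Middle of the cap's grip bar, 40 mm above the cap's rim; same axes as the cap. The bar stands on the cap's top, from 27 to 54 mm above the rim, 52 mm long (along x) and 14 mm thick (along y).
- gear_case: Grey gear case fixed to the bench, 110 x 150 mm over its feet (x, y), a shaft out of its +y end to y = 99 mm. Its top is 70 mm high, bolt heads to 74. Origin: on the bench, under the axis of the filler neck, which stands upright in the middle of the top; z up. Cap and neck bear at most 120 N of contact force, summed over the lugs: about 2 N m against a stop, or a heavy push, is too much.
- neck_top (a point): Centre of the top end of the steel filler neck, 101 mm above the bench. Core 36 mm in diameter (0.8 mm clear of the lugs all round), top 6 mm coned to 26 mm. Four outside thread ridges, 48 mm across, each rise anticlockwise over 50 degrees; 32 degree gaps between let the lugs drop. Their angle differs each time and is NOT in any measured axes: feel for it (or see it).
- rim_riding (a point): On the neck axis, 93 mm above the bench: height of the cap's rim when its lugs ride on the high ends of the ridges. Set down anywhere on the ridges the rim is at 88 to 93 mm; clockwise a rib at each ridge's foot (rim 91 mm on top of it) soon blocks it. Anticlockwise it climbs and within 0 to 80 degrees falls 10 mm through the gaps. By chance it may fall in at once when set down.
- rim_started (a point): On the neck axis, 83 mm above the bench: height of the cap's rim when it has dropped into the thread start and rests on the black sprung sealing ring. It then has 18 degrees of play before a hard stop anticlockwise. Clockwise, the lugs run under the ridges, which draw the cap down on the ring (3 N at first, 9 N at the end, 2 N per mm); turning takes about 0.1 N m.
- rim_home (a point): On the neck axis, 80 mm above the bench: height of the cap's rim when it is fully home. That is reached by turning clockwise 50 to 68 degrees from the thread start, to a hard stop; the last few degrees are level and hold by themselves when let go.
Mind the look-alikes: they are no part of the job. What is shaped like the cap but turquoise is not meant.

How it is judged:
By the outcome, as a careful person would: the job done as asked, in the order asked, and still so for the second after the job is handed in, with the robot touching nothing.
It also fails if it takes over 72 s, if anything falls off the work surface, if the arm or the gripper's body presses on something with over 40 N, if the wrist force passes 120 N, or if a joint passes its speed limit or range.

## Working session

There is one attempt and no reset: what is moved stays moved. The work goes in short steps, Python scripts to look and compute and a tool call to move; the robot and the scene stay as the last step left them, time stands still between calls to the robot, and variables do not carry over. Pictures are saved under pics/ and viewed, at most 10 in all, crops included, and the job is handed in when it is done.

Besides the shell and the picture viewer there is one more tool, called after "Request:" in YAML: its name, and indented under it one key for each argument. servo_tool: Moves the arm, as the interface text tells. Its arguments: {"type":"object","properties":{"moves":{"type":"array"},"newtons":{"type":"number"}},"required":["moves"]}

```bash
mkdir -p pics; ls
cat > h.py <<'E'
import numpy as np, cv2
from station import arm
def cap(n):
    d=arm.capture(n); R=cv2.Rodrigues(np.array(d["rvec"],float))[0]; t=np.array(d["tvec"],float).ravel()
    return d,R,t
def cloud(d,R,t):
    z=d["range_z"].astype(float); K=d["mtx"]; v,u=np.mgrid[:z.shape[0],:z.shape[1]]
    P=np.stack([(u-K[0][2])/K[0][0]*z,(v-K[1][2])/K[1][1]*z,z],-1)
    W=(P-t)@R; W[z==0]=np.nan
    return W
def save(d,name): cv2.imwrite("pics/"+name,cv2.cvtColor(d["pixels"],cv2.COLOR_RGB2BGR))
E
python3 - <<'E'
from h import *
for n in("scene","side"):
    d,R,t=cap(n); save(d,n+"0.png"); np.savez(n+".npz",W=cloud(d,R,t),p=d["pixels"]); print(n,-R.T@t)
s=arm.read_state(); print(s["tool_pos"],s["ee_rot"],s["time"],s["gripper_width"],s["force"])
E
```

```text
pics
scene [ 0.02034785 -0.61605098  0.5470504 ]
side [ 0.10103764 -0.50995765  0.70956393]
[0.14224567 0.60825625 0.22184723] [-3.14035786e+00  5.12216810e-05  2.91186913e+00] 0.1 0.08734984396323378 [ 0.44521487  0.0493009  -0.13897849]
```

View pics/scene0.png

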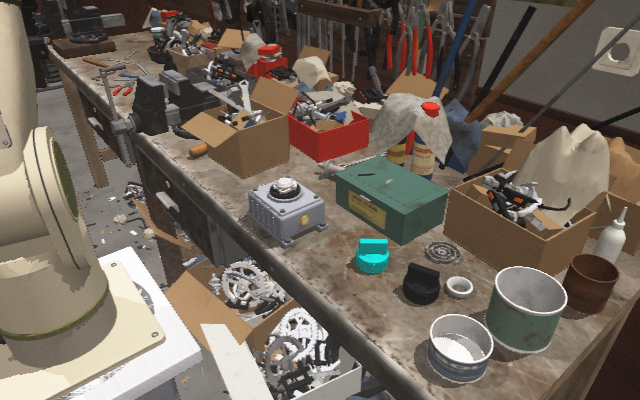

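View pics/side0.png

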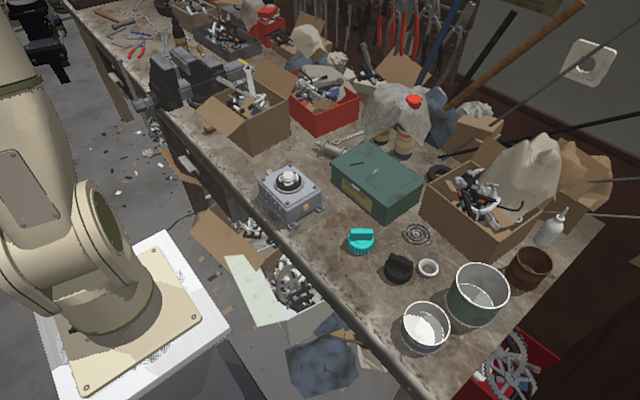

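The scene view shows the black cap at about (421,283), the turquoise look-alike at (373,256) and the case neck at (288,187). The side view shows the cap at (399,267) and the neck at (290,180).

Run:
```python
from h import *
for n,bc,bn in(("scene",(395,258,445,310),(245,170,330,250)),("side",(380,250,420,290),(250,160,330,235))):
    f=np.load(n+".npz");W=f["W"];p=f["p"].astype(int)
    x0,y0,x1,y1=bc; w=W[y0:y1,x0:x1].reshape(-1,3); c=p[y0:y1,x0:x1].reshape(-1,3)
    m=(c.max(1)<60)&np.isfinite(w[:,2])&(w[:,2]>0.012); w=w[m]
    print(n,"cap",len(w),"z",np.percentile(w[:,2],[2,50,98]))
    top=w[w[:,2]>0.049][:,:2].astype(np.float32)
    r=cv2.minAreaRect(top) ; print(" bar top",len(top),r, top.mean(0))
    b=cv2.boxPoints(r); print(b)
    sk=w[(w[:,2]<0.03)][:,:2]
    A=np.c_[2*sk,np.ones(len(sk))];s=np.linalg.lstsq(A,(sk**2).sum(1),rcond=None)[0];print(" skirt",s[:2],np.sqrt(s[2]+s[:2]@s[:2]))
    x0,y0,x1,y1=bn; w=W[y0:y1,x0:x1].reshape(-1,3); w=w[np.isfinite(w[:,2])]
    h=np.histogram(w[:,2],np.arange(.0,.12,.005));print(h[0])
    t=w[w[:,2]>0.097][:,:2].astype(np.float32);print(" neck top",len(t),cv2.minEnclosingCircle(t),t.mean(0))
    q=w[(w[:,2]>.066)&(w[:,2]<.0715)][:,:2].astype(np.float32);print(" case top",cv2.minAreaRect(q))
```

```text
scene cap 1061 z [0.01317751 0.03074992 0.05598583]
 bar top 230 ((0.49594804644584656, -0.2879070043563843), (0.01436599250882864, 0.05203692242503166), 24.03555679321289) [ 0.49484128 -0.28904775]
[[ 0.47879046 -0.2670702 ]
 [ 0.4999853  -0.31459513]
 [ 0.51310563 -0.3087438 ]
 [ 0.4919108  -0.26121888]]
 skirt [ 0.49269568 -0.29066965] 0.023209998631104976
[2572  175  182  171  162  149  135  152  163  152  159  169  234  311
  750  171  169   67   85   59   87    0    0]
 neck top 126 ((0.43626344203948975, 0.02772708050906658), 0.01721986010670662) [0.43547755 0.02670035]
 case top ((0.4368593096733093, 0.02760549634695053), (0.12239906936883926, 0.10551455616950989), 89.55818939208984)
side cap 625 z [0.01483497 0.02991941 0.05539872]
 bar top 154 ((0.4978928565979004, -0.28947728872299194), (0.014849577099084854, 0.050161585211753845), 22.88840675354004) [ 0.49693775 -0.2904895 ]
[[ 0.4812978  -0.26925904]
 [ 0.5008075  -0.3154711 ]
 [ 0.5144879  -0.30969554]
 [ 0.4949782  -0.26348346]]
 skirt [ 0.49624697 -0.29038301] 0.02454440488851938
[1084   98   59   87   72   69   86   73   97  101   88  122  227  579
  363  110  148   58   47   56   56    0    0]
 neck top 92 ((0.4355122745037079, 0.026597563177347183), 0.016786379739642143) [0.43693647 0.027619  ]
 case top ((0.4752894639968872, 0.027000337839126587), (0.11953244358301163, 0.175134539604187), 88.29750061035156)
```

Run:
```python
from h import *
W=np.concatenate([np.load(n+".npz")["W"].reshape(-1,3) for n in("scene","side")])
W=W[np.isfinite(W[:,2])]
W=W[(W[:,2]>.02)&(W[:,2]<.6)]
xs=np.arange(.1,.85,.05); ys=np.arange(-.5,.8,.05)
print("      "+" ".join("%4d"%(x*1000) for x in xs))
for y in ys[::-1]:
    r=[]
    for x in xs:
        m=(abs(W[:,0]-x-.025)<.025)&(abs(W[:,1]-y-.025)<.025)
        r.append("%4d"%(W[m,2].max()*1000) if m.sum()>2 else "   .")
    print("%5d "%(y*1000)+" ".join(r))
```

```text
100  150  200  250  300  350  400  450  500  550  600  650  700  750  800
  749    .    .    .    .    .    .    .    .    .    .    .   54   81   81   55
  699    .    .    .    .    .    .    .    .    .    .    .    .   27    .   88
  649  236  336    .    .    .  177  178  178    .    .    .    .   25    .   95
  599  409  399    .  217  124  178  178  179  135  130   91   86    .    .   94
  549  418  409    .   86  129  178  178  179  140  131   90   90    .    .  149
  499  382  391    .    .    .  178  175  176    .    .    .    .    .   89  150
  449    .    .    .    .    .    .    .    .    .    .    .    .    .   91  125
  399    .    .    .    .    .  115  133  132  138  192  184    .   84  107  105
  349    .    .    .    .    .  116  132  195  182  194  184   94  140  116  121
  299    .    .    .    .    .  116  133  215  197  154  183  112  139  123  125
  249    .    .    .    .    .  114  133  217  201  144  184  114  126  134  119
  199    .    .    .    .    .  113  131  132  133  130    .   88  127  151  128
  149    .    .    .    .    .    .    .    .    .    
[... 379 characters left out ...]
 .    .    .    .    .   82   84   82    .  158  155
 -150    .    .    .    .    .    .    .    .    .   82   82   82   80   21   21
 -200    .    .    .    .    .    .    .   57   56   81   82   82    .   21   21
 -250    .    .    .    .    .    .    .   51   52    .    .  140  130  130  173
 -300    .    .    .    .    .    .    .   57   57    .    .  151  161  211  173
 -350    .    .    .    .    .    .    .   56   57    .  113  143  161  241  226
 -400    .    .    .    .    .   48   48   47   87   87  113  124  159  241  242
 -450    .    .    .    .    .   48   48   48   87   88  112  113  112  191  198
 -500    .    .    .    .    .    .   47    .   88   88   86   73   73   69  124
```

Request:
servo_tool:
  moves:
    - [0,0,0.08,0,100]
    - [0,0,0.08,0,100]
    - [0.308,-0.358,0.08,-50,100]
    - [0.308,-0.358,0.08,-50,100]
    - [0.308,-0.358,0.08,-50,100]
    - [0.308,-0.358,0.08,-50,100]
    - [0.308,-0.358,0.08,-50,100]
    - [0.308,-0.358,0.08,-50,100]
    - [0.308,-0.358,0.08,-50,100]
    - [0.308,-0.358,0.08,-50,100]
    - [0.308,-0.358,0.08,-50,100]
    - [0.308,-0.358,0.08,-50,100]
    - [0.308,-0.358,0.08,-50,100]
    - [0.308,-0.358,0.08,-50,100]
    - [0.308,-0.358,0.08,-50,100]

```text
time: 1.35
tool_pos: [0.4529, 0.2462, 0.3025]
ee_rot: [3.142, 0.001, 2.032]
force: [-0.2, 0.5, 0.2]
gripper_width: 0.087
gripper_force: 0.0
```

Request:
servo_tool:
  moves:
    - [-0.015,-0.22,-0.03,-2.4,100]
    - [-0.015,-0.22,-0.03,-2.4,100]
    - [-0.015,-0.22,-0.03,-2.4,100]
    - [-0.015,-0.22,-0.03,-2.4,100]
    - [-0.015,-0.22,-0.03,-2.4,100]
    - [-0.015,-0.22,-0.03,-2.4,100]
    - [-0.015,-0.22,-0.03,-2.4,100]

```text
time: 1.93
tool_pos: [0.4347, 0.0273, 0.2723]
ee_rot: [3.141, -0.001, 1.992]
force: [-0.1, 1.1, 1.0]
gripper_width: 0.0869
gripper_force: 0.0
```

Run:
```python
from h import *
d,R,t=cap("wrist"); save(d,"w1.png"); np.savez("w1.npz",W=cloud(d,R,t),p=d["pixels"]); print(-R.T@t)
s=arm.read_state(); print(s["tool_pos"],s["ee_rot"],s["joints"])
W=cloud(d,R,t).reshape(-1,3); W=W[np.isfinite(W[:,2])]
print(np.histogram(W[:,2],np.arange(.0,.12,.005))[0])
q=W[(W[:,2]>.0985)&(W[:,2]<.104)][:,:2].astype(np.float32); print(len(q),cv2.minEnclosingCircle(q),q.mean(0),q.min(0),q.max(0))
```

```text
[0.40544516 0.09431735 0.43424013]
[0.43494586 0.02994226 0.27251251] [ 3.14123053e+00 -9.75351326e-04  1.99509758e+00] [-0.75759157 -0.16902973  0.52563164  1.86956178  0.08445809  1.41895172
  0.17334314]
[26258  1942  8637  1428  1577  2301  1846  1385  1480  1498  1418  1249
  2589  5208  3097  4557  2400   924   517   653   680   268   276]
868 ((0.5137749314308167, 0.14953838288784027), 0.15600694715976715) [0.4806356  0.10332635] [0.42353392 0.01583572] [0.60395086 0.28147793]
```

View pics/w1.png

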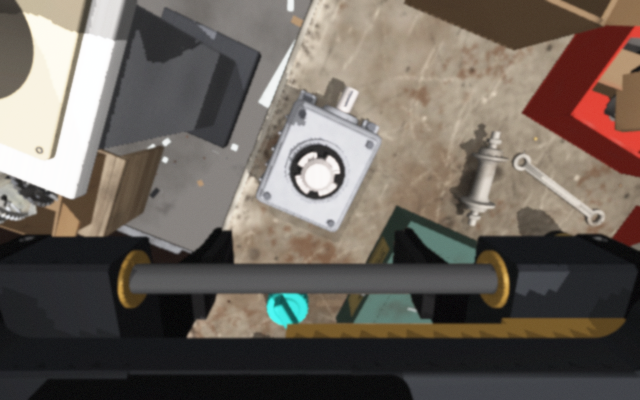

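The wrist view shows the neck at (318,175), a bright top with light ridges on the dark sealing ring, and the turquoise cap at (287,308). I'll measure the neck and zoom in.

Run:
```python
from h import *
d,R,t=cap("wrist"); C=-R.T@t
W=cloud(d,R,t); p=d["pixels"]; K=np.array(d["mtx"])
w=W[140:210,280:360].reshape(-1,3)
q=w[(w[:,2]>.0985)&(w[:,2]<.104)][:,:2].astype(np.float32); print(len(q),cv2.minEnclosingCircle(q),q.mean(0),np.median(w[w[:,2]>.097][:,2]))
np.savez("w2.npz",W=W,p=p)
# rectified top view at ridge height 0.088, north = +y, 0.25 mm/px
g=np.arange(-35,35,.25)/1000; c=q.mean(0); X,Y=np.meshgrid(c[0]+g,c[1]-g)
P=np.stack([X,Y,np.full(X.shape,.090)],-1)@R.T+t
u=P@K.T; u=(u[...,:2]/u[...,2:]).astype(np.float32)
im=cv2.remap(p,u[...,0],u[...,1],cv2.INTER_CUBIC)
cv2.imwrite("pics/n.png",cv2.cvtColor(cv2.resize(im,(560,560)),cv2.COLOR_RGB2BGR))
```

```text
570 ((0.438618928194046, 0.030867716297507286), 0.01578584685921669) [0.43861195 0.03068655] 0.10030113195739172
```

View pics/n.png

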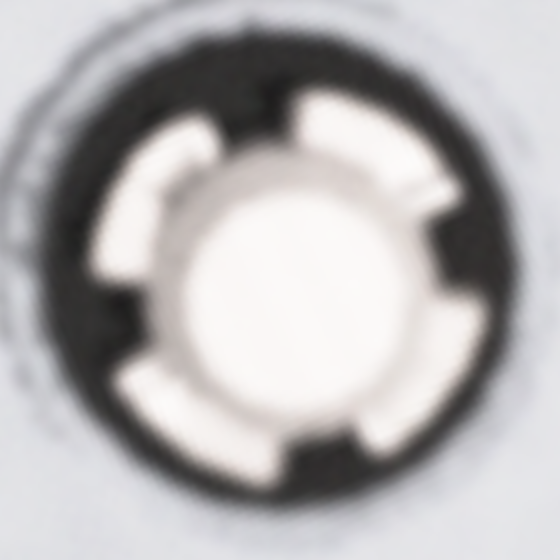

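The ridge gaps are at about 12° (mod 90) in world axes. Now to look at the cap from near.

Request:
servo_tool:
  moves:
    - [0.062,-0.319,-0.02,0,100]
    - [0.062,-0.319,-0.02,0,100]
    - [0.062,-0.319,-0.02,0,100]
    - [0.062,-0.319,-0.02,0,100]
    - [0.062,-0.319,-0.02,0,100]
    - [0.062,-0.319,-0.02,0,100]
    - [0.062,-0.319,-0.02,0,100]
    - [0.062,-0.319,-0.02,0,100]
    - [0.062,-0.319,-0.02,0,100]
    - [0.062,-0.319,-0.02,0,100]
    - [0.062,-0.319,-0.02,0,100]

```text
time: 2.95
tool_pos: [0.4984, -0.2865, 0.2519]
ee_rot: [-3.141, -0.001, 2.0]
force: [-0.4, 0.1, 0.5]
gripper_width: 0.087
gripper_force: 0.0
```

Run:
```python
from h import *
d,R,t=cap("wrist"); d,R,t=cap("wrist"); save(d,"w3.png")
s=arm.read_state(); print(s["tool_pos"],s["ee_rot"],s["joints"])
W=cloud(d,R,t); C=d["pixels"].astype(int)
m=np.isfinite(W[...,2])&(W[...,2]>.048)&(W[...,2]<.06)&(C.max(2)<75)&(np.hypot(W[...,0]-.497,W[...,1]+.289)<.045)
q=W[m][:,:2].astype(np.float32); r=cv2.minAreaRect(q); print(m.sum(),r,q.mean(0),np.median(W[m][:,2])); print(cv2.boxPoints(r), np.argwhere(m).mean(0)[::-1])
m=np.isfinite(W[...,2])&(W[...,2]>.02)&(W[...,2]<.032)&(C.max(2)<75)&(np.hypot(W[...,0]-.497,W[...,1]+.289)<.045)
q=W[m][:,:2].astype(np.float32);print(cv2.minEnclosingCircle(q))
```

```text
[ 0.49844969 -0.28603691  0.25252159] [ 3.14072417e+00 -8.77910757e-04  2.00081128e+00] [-0.33869585  0.2833658   0.95600722  1.59391237 -0.23568179  1.38669542
  1.07202868]
534 ((0.49780070781707764, -0.2869619131088257), (0.013955826871097088, 0.049207158386707306), 22.32252311706543) [ 0.49751326 -0.28632954] 0.053350778117665615
[[ 0.48200077 -0.26685247]
 [ 0.50069064 -0.31237206]
 [ 0.51360065 -0.30707136]
 [ 0.49491078 -0.26155177]] [311.34644195 171.31835206]
((0.49795183539390564, -0.2874997556209564), 0.030071882531046867)
```

View pics/w3.png

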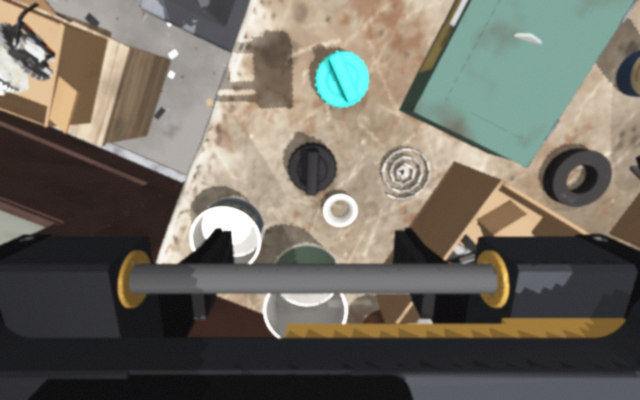

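The black cap is at (311,170) with its bar nearly in line with the image columns. I'll descend and grip the bar.

Request:
servo_tool:
  moves:
    - [-0.0005,-0.0015,-0.04,-1.5,100]
    - [-0.0005,-0.0015,-0.08,-1.5,100]
    - [-0.0005,-0.0015,-0.12,-1.5,100]
    - [-0.0005,-0.0015,-0.16,-1.5,80]
    - [-0.0005,-0.0015,-0.19,-1.5,60]
    - [-0.0005,-0.0015,-0.21,-1.5,50]
    - [-0.0005,-0.0015,-0.218,-1.5,50]
    - [-0.0005,-0.0015,-0.222,-1.5,50]
    - [-0.0005,-0.0015,-0.222,-1.5,50]
    - [-0.0005,-0.0015,-0.222,-1.5,50]
  newtons: 45

```text
time: 3.88
tool_pos: [0.498, -0.2898, 0.0321]
ee_rot: [3.14, 0.001, 1.972]
force: [-0.9, -1.3, 0.1]
gripper_width: 0.0488
gripper_force: 0.0
```

Request:
servo_tool:
  moves:
    - [0,0.0015,-0.0015,0,30]
    - [0,0.0015,-0.0015,0,10]
    - [0,0.0015,-0.0015,0,0]
    - [0,0.0015,-0.0015,0,0]
    - [0,0.0015,-0.0015,0,0]
    - [0,0.0015,-0.0015,0,0]
    - [0,0.0015,-0.0015,0,0]
    - [0,0.0015,-0.0015,0,0]

```text
time: 4.55
tool_pos: [0.497, -0.2884, 0.0293]
ee_rot: [3.141, 0.0, 1.971]
force: [-0.1, 1.1, 4.3]
gripper_width: 0.0138
gripper_force: 45.0
```

Run:
```python
from h import *
for i in range(3):
    d,R,t=cap("side")
    s=arm.read_state(); print(s["tool_pos"],s["ee_rot"],s["force"],s["gripper_width"],s["gripper_force"])
```

```text
[ 0.49700819 -0.28841388  0.02925096] [3.14123754e+00 4.48290843e-05 1.97105854e+00] [0.45964104 1.12741367 3.88407039] 0.014050532232764052 44.99845840036869
[ 0.49698791 -0.28844625  0.02924907] [3.14125632e+00 8.14043717e-05 1.97106115e+00] [0.30187749 1.29293647 3.65356496] 0.013741393660404111 44.99856909736991
[ 0.49701679 -0.28841326  0.02925658] [3.14122128e+00 7.65043708e-05 1.97108965e+00] [0.1857985  1.76732356 4.10702832] 0.013796505735894686 44.99826047569513
```

Request:
servo_tool:
  moves:
    - [0,0,0.04,0,0]
    - [0,0,0.08,0,0]
    - [0,0,0.12,0,0]
    - [-0.06,0.317,0.13,-35,0]
    - [-0.06,0.317,0.13,-35,0]
    - [-0.06,0.317,0.13,-35,0]
    - [-0.06,0.317,0.13,-35,0]
    - [-0.06,0.317,0.13,-35,0]
    - [-0.06,0.317,0.13,-35,0]
    - [-0.06,0.317,0.13,-35,0]
    - [-0.06,0.317,0.13,-35,0]
    - [-0.06,0.317,0.13,-35,0]
    - [-0.06,0.317,0.13,-35,0]
    - [-0.06,0.317,0.13,-35,0]
    - [-0.06,0.317,0.13,-35,0]

```text
time: 5.95
tool_pos: [0.4366, 0.0289, 0.1589]
ee_rot: [-3.142, 0.0, 1.362]
force: [-0.2, -0.7, -1.8]
gripper_width: 0.0139
gripper_force: 45.0
```

Run:
```python
from h import *
for n,bx in(("scene",(225,90,365,220)),("side",(225,90,365,220))):
    d,R,t=cap(n); save(d,n+"1.png"); W=cloud(d,R,t); K=d["mtx"]
    s=arm.read_state(); tp=np.array(s["tool_pos"]); print(tp,s["ee_rot"],s["force"],s["joints"][6])
    C=d["pixels"].astype(int)
    # skirt of the held cap: side points, and neck top
    m=np.isfinite(W[...,2])&(np.hypot(W[...,0]-tp[0],W[...,1]-tp[1])<.034)
    sk=W[m&(W[...,2]>.133)&(W[...,2]<.153)][:,:2]
    f=lambda c:np.hypot(*(sk-c).T)-.030
    from scipy.optimize import least_squares
    r=least_squares(f,tp[:2],loss="soft_l1",f_scale=.0005);print(n,"cap",r.x,np.median(abs(r.fun)),len(sk))
    nk=W[m&(W[...,2]>.097)&(W[...,2]<.104)][:,:2];print("neck",nk.mean(0) if len(nk) else 0,len(nk))
```

```text
[0.43679291 0.02790213 0.15890403] [-3.14153483e+00  2.27011706e-04  1.35982305e+00] [ 0.74247323 -0.41881397 -1.56105951] -0.44759697248008157
scene cap [0.43672046 0.02955345] 0.000757901205101677 282
neck [0.43518285 0.02663233] 120
[0.43690094 0.0274209  0.15890001] [-3.14152154e+00  3.63773772e-04  1.35858272e+00] [ 0.23431758 -0.49526734 -1.41874902] -0.44766659887941945
side cap [0.43728264 0.02736775] 0.0006294545095614085 175
neck [0.4343707  0.02326511] 55
```

Request:
servo_tool:
  moves:
    - [0,0,-0.015,0,0]
    - [0,0,-0.026,0,0]
    - [0,0,-0.029,0,0]
    - [0,0,-0.031,0,0]
    - [0,0,-0.032,0,0]
    - [0,0,-0.032,0,0]

```text
time: 6.55
tool_pos: [0.4371, 0.0282, 0.1273]
ee_rot: [3.141, 0.0, 1.359]
force: [-0.2, -0.1, -0.8]
gripper_width: 0.0137
gripper_force: 45.0
```

Request:
servo_tool:
  moves:
    - [0,0,-0.001,0,0]
    - [0,0,-0.002,0,0]
    - [0,0,-0.003,0,0]
    - [0,0,-0.003,0,0]

```text
time: 6.88
tool_pos: [0.437, 0.0288, 0.1242]
ee_rot: [3.141, -0.0, 1.36]
force: [0.3, -0.5, -0.6]
gripper_width: 0.0136
gripper_force: 45.0
```

Request:
servo_tool:
  moves:
    - [0,0,-0.001,0,0]
    - [0,0,-0.002,0,0]
    - [0,0,-0.002,0,0]

```text
time: 7.13
tool_pos: [0.4372, 0.0291, 0.1221]
ee_rot: [3.141, -0.001, 1.361]
force: [2.3, 3.2, -1.3]
gripper_width: 0.0134
gripper_force: 45.0
```

Request:
servo_tool:
  moves:
    - [0,0,-0.001,0,0]
    - [0,0,-0.0015,0,0]
    - [0,0,-0.0015,0,0]

```text
time: 7.38
tool_pos: [0.4374, 0.0292, 0.1214]
ee_rot: [3.141, -0.001, 1.361]
force: [-1.8, 2.4, 10.7]
gripper_width: 0.0137
gripper_force: 45.0
```

Request:
servo_tool:
  moves:
    - [0,0,0,2,0]
    - [0,0,0,4,0]
    - [0,0,0,6,0]
    - [0,0,0,8,0]
    - [0,0,0,8,0]

```text
time: 7.8
tool_pos: [0.4382, 0.0291, 0.1216]
ee_rot: [3.139, -0.001, 1.502]
force: [0.7, 2.1, 7.7]
gripper_width: 0.0137
gripper_force: 45.0
```

Request:
servo_tool:
  moves:
    - [0,0,0,2,0]
    - [0,0,0,4,0]
    - [0,0,0,6,0]
    - [0,0,0,6,0]

```text
time: 8.13
tool_pos: [0.4381, 0.0291, 0.1213]
ee_rot: [3.139, -0.001, 1.606]
force: [3.2, 2.6, 4.4]
gripper_width: 0.0139
gripper_force: 45.0
```

Request:
servo_tool:
  moves:
    - [0,0,-0.0005,2,0]
    - [0,0,-0.0005,3,0]
    - [0,0,-0.0005,4,0]
    - [0,0,-0.0005,4,0]

```text
time: 8.47
tool_pos: [0.4373, 0.0291, 0.1203]
ee_rot: [3.14, -0.001, 1.675]
force: [4.4, 3.7, 1.6]
gripper_width: 0.0137
gripper_force: 45.0
```

Request:
servo_tool:
  moves:
    - [0,0,-0.001,1,0]
    - [0,0,-0.002,2,0]
    - [0,0,-0.002,2,0]

```text
time: 8.72
tool_pos: [0.4373, 0.0291, 0.1182]
ee_rot: [3.14, -0.001, 1.71]
force: [4.0, 4.4, 0.6]
gripper_width: 0.0137
gripper_force: 45.0
```

Request:
servo_tool:
  moves:
    - [0.0003,0.0003,-0.0015,0,0]
    - [0.0003,0.0003,-0.003,0,0]
    - [0.0003,0.0003,-0.0045,0,0]
    - [0.0003,0.0003,-0.0055,0,0]
    - [0.0003,0.0003,-0.0055,0,0]

```text
time: 9.13
tool_pos: [0.4374, 0.0292, 0.1124]
ee_rot: [3.141, -0.0, 1.709]
force: [4.5, 3.6, -0.4]
gripper_width: 0.0135
gripper_force: 45.0
```

Request:
servo_tool:
  moves:
    - [0.0002,0.0002,-0.0007,0,0]
    - [0.0002,0.0002,-0.001,-3,0]
    - [0.0002,0.0002,-0.001,-6,0]
    - [0.0002,0.0002,-0.001,-9,0]
    - [0.0002,0.0002,-0.001,-12,0]
    - [0.0002,0.0002,-0.001,-12,0]

```text
time: 9.63
tool_pos: [0.4371, 0.0295, 0.1115]
ee_rot: [-3.141, -0.0, 1.496]
force: [0.6, 3.9, 2.9]
gripper_width: 0.0138
gripper_force: 45.0
```

Run:
```python
from h import *
s=arm.read_state(); print(s["tool_pos"],s["ee_rot"],s["force"],s["wrist_torque"],s["joint_torque"][6])
```

```text
[0.43713794 0.02946086 0.11146444] [-3.14118684e+00 -3.29706576e-04  1.49640338e+00] [0.62975078 3.9306708  2.89931759] [ 1.14862618 -0.32301719  0.02590692] -1.1584465205669403
```

Force is low, so I'll keep turning clockwise while following down.

Request:
servo_tool:
  moves:
    - [0,0.0002,-0.0003,-4,0]
    - [0,0.0002,-0.0006,-8,0]
    - [0,0.0002,-0.0009,-12,0]
    - [0,0.0002,-0.0012,-16,0]
    - [0,0.0002,-0.0012,-16,0]

```text
time: 10.05
tool_pos: [0.4373, 0.0295, 0.1103]
ee_rot: [-3.141, -0.0, 1.217]
force: [0.9, 2.8, 3.7]
gripper_width: 0.0137
gripper_force: 45.0
```

Run:
```python
from h import *
s=arm.read_state(); print(s["tool_pos"],s["ee_rot"],s["force"],s["wrist_torque"],s["joint_torque"][6])
```

```text
[0.43725018 0.0294615  0.11033952] [-3.14135757e+00 -5.15343111e-06  1.21719306e+00] [0.85214596 2.83737222 3.72682499] [ 1.0126815  -0.22480641 -0.02951353] -1.5687653794884682
```

Request:
servo_tool:
  moves:
    - [0,0,-0.0002,-4,0]
    - [0,0,-0.0005,-8,0]
    - [0,0,-0.0008,-12,0]
    - [0,0,-0.001,-16,0]
    - [0,0,-0.001,-16,0]

```text
time: 10.47
tool_pos: [0.437, 0.0296, 0.1092]
ee_rot: [-3.141, 0.0, 0.94]
force: [0.4, 5.6, 4.1]
gripper_width: 0.0141
gripper_force: 45.0
```

Run:
```python
from h import *
s=arm.read_state(); print(s["tool_pos"],s["ee_rot"],s["force"],s["wrist_torque"],s["joint_torque"][6])
```

```text
[0.43702422 0.02959691 0.10923587] [-3.14095264e+00  2.30026608e-04  9.39557803e-01] [0.41399545 5.5958955  4.06777379] [ 1.07165806 -0.09321933  0.01610349] -1.5692619234323502
```

Request:
servo_tool:
  moves:
    - [0,-0.0002,0,-2,0]
    - [0,-0.0002,0,-4,0]
    - [0,-0.0002,0,-6,0]
    - [0,-0.0002,0,-6,0]

```text
time: 10.8
tool_pos: [0.437, 0.0296, 0.1092]
ee_rot: [-3.141, 0.0, 0.837]
force: [1.4, 6.2, 3.0]
gripper_width: 0.0137
gripper_force: 45.0
```

Run:
```python
from h import *
s=arm.read_state(); print(s["tool_pos"],s["ee_rot"],s["force"],s["wrist_torque"],s["joint_torque"][6])
```

```text
[0.4370293  0.02959049 0.10922096] [-3.14095780e+00  1.21316997e-04  8.37438657e-01] [1.4049518  6.15803793 2.95893132] [ 1.23949521 -0.1309947   0.15039351] -0.9063182026147842
```

Request:
servo_tool:
  moves:
    - [0,0,0,-1.5,0]
    - [0,0,0,-3,0]
    - [0,0,0,-3,0]

```text
time: 11.05
tool_pos: [0.4372, 0.0297, 0.1092]
ee_rot: [-3.141, -0.0, 0.786]
force: [2.5, 5.8, 2.2]
gripper_width: 0.0135
gripper_force: 45.0
```

Run:
```python
from h import *
s=arm.read_state(); print(s["tool_pos"],s["ee_rot"],s["force"],s["wrist_torque"],s["joint_torque"][6])
```

```text
[0.43717297 0.02966306 0.10923432] [-3.14121283e+00 -1.24703324e-04  7.85920238e-01] [2.4833726  5.79948551 2.23867442] [ 1.32676354 -0.33649775  0.175571  ] -0.8149119839072227
```

Request:
servo_tool:
  moves:
    - [0,0,0,-1,0]
    - [0,0,0,-2,0]
    - [0,0,0,-2,0]

```text
time: 11.3
tool_pos: [0.4374, 0.0298, 0.1093]
ee_rot: [-3.142, -0.001, 0.752]
force: [4.0, 6.7, 0.3]
gripper_width: 0.014
gripper_force: 45.1
```

Run:
```python
from h import *
s=arm.read_state(); print(s["tool_pos"],s["ee_rot"],s["force"],s["wrist_torque"],s["joint_torque"][6])
```

```text
[0.43743513 0.02983285 0.10926313] [-3.14156452e+00 -6.89669207e-04  7.51876793e-01] [3.97239714 6.7271577  0.30859951] [ 1.55658382 -0.63618294  0.40162827] -0.7659850269556046
```

Request:
servo_tool:
  moves:
    - [0,0,0,-1,0]
    - [0,0,0,-1,0]

```text
time: 11.47
tool_pos: [0.4375, 0.03, 0.1093]
ee_rot: [3.142, -0.001, 0.735]
force: [4.4, 7.9, -1.1]
gripper_width: 0.0136
gripper_force: 45.2
```

Run:
```python
from h import *
s=arm.read_state(); print(s["tool_pos"],s["ee_rot"],s["force"],s["wrist_torque"],s["joint_torque"][6])
```

```text
[0.43752012 0.02997588 0.10926251] [ 3.14152684e+00 -9.39251523e-04  7.34890679e-01] [ 4.35644169  7.94243084 -1.05654669] [ 1.7016842  -0.79469213  0.52717974] -0.8494204469025135
```

Torque is climbing steadily to 0.5 N m at the expected angle and home height, so the cap is at the stop. I'll ease off and let go.

Request:
servo_tool:
  moves:
    - [-0.0002,-0.0005,0,1.2,0]
    - [-0.0002,-0.0005,0,1.2,0]
    - [-0.0002,-0.0005,0,1.2,20]
    - [-0.0002,-0.0005,0,1.2,40]
    - [-0.0002,-0.0005,0,1.2,50]
    - [-0.0002,-0.0005,0,1.2,60]
    - [-0.0002,-0.0005,0,1.2,60]
    - [-0.0002,-0.0005,0.03,1.2,60]
    - [-0.0002,-0.0005,0.07,1.2,60]
    - [-0.0002,-0.0005,0.11,1.2,60]
    - [-0.0002,-0.0005,0.15,1.2,60]
    - [-0.0002,-0.0005,0.15,1.2,60]
    - [-0.0002,-0.0005,0.15,1.2,60]

```text
time: 12.55
tool_pos: [0.4381, 0.0287, 0.2611]
ee_rot: [3.141, -0.004, 0.753]
force: [0.2, -0.5, -0.9]
gripper_width: 0.0518
gripper_force: 0.0
```

Run:
```python
from h import *
d,R,t=cap("wrist"); d,R,t=cap("wrist"); save(d,"w4.png"); W=cloud(d,R,t)
m=np.isfinite(W[...,2])&(np.hypot(W[...,0]-.437,W[...,1]-.029)<.036)
q=W[m&(W[...,2]>.127)]; print(np.median(q[:,2]),cv2.minAreaRect(q[:,:2].astype(np.float32)))
q=W[m&(W[...,2]>.1)&(W[...,2]<.112)]; print("skirt top (107 expected)",np.median(q[:,2]))
for n in("scene","side"):
    d,R,t=cap(n); W=cloud(d,R,t); m=np.isfinite(W[...,2])&(np.hypot(W[...,0]-.437,W[...,1]-.029)<.036)
    q=W[m&(W[...,2]>.127)&(W[...,2]<.142)]; print(n,np.percentile(q[:,2],[50,90]),cv2.minAreaRect(q[:,:2].astype(np.float32)))
save(d,"side2.png")
s=arm.read_state(); print(s["tool_pos"],s["force"],s["time"])
```

```text
0.3643579285739472 ((0.44092273712158203, 0.032833032310009), (0.05692748725414276, 0.06856220960617065), 42.8154296875)
skirt top (107 expected) 0.10687070446742009
scene [0.13465205 0.13589759] ((0.43689972162246704, 0.028715066611766815), (0.04958706721663475, 0.013477246277034283), 42.907596588134766)
side [0.13312441 0.13464626] ((0.4374714195728302, 0.02820756658911705), (0.05308537557721138, 0.0139547698199749), 44.21744918823242)
[0.43645245 0.02830881 0.25814153] [ 0.18535062 -0.09189813  0.06238519] 12.75
```

View pics/w4.png

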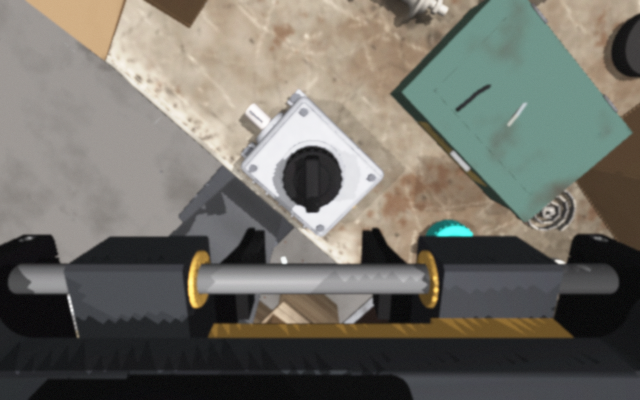

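The picture shows the cap closed on the neck at (312,178). Its bar top is at about 134 mm and its skirt top at 107 mm, which puts the rim at 80 mm (home). It stayed put after release.

```bash
python3 -c "
from station import arm
print(arm.hand_in())"
```

```text
the job is handed in; nothing more can be done
None
```

The black filler cap is back on the neck and fully home: rim at 80 mm, with at most about 0.5 N m against the stop. It has been let go, and the job is handed in at about 13 s.

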